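Load and wind the clockwork rotator

TASK

Get the clockwork rotator ready for its next run: stand the tallest of the three capped jars just to its left upright in the round rimmed holder on the rotator's low deck, and wind the rotator's key clockwise, a part-turn at a time, until its pointer stands within the broad dark band on the dial. Let go of both, and leave the two short jars standing where they are.

Things in the scene. Friction and masses are not known exactly. Their poses are not given: they have to be found in the camera images.
- rotator: Grey clockwork rotator, fixed to the table, footprint 112 mm (x) by 252 mm (y). Origin: centre of its underside; x points away from the robot at yaw 0, y to the left. The left part (+y) is a low deck 22 mm high that carries the jar holder, 70 mm from the origin; the right part (-y) is the spring housing, 108 x 108 mm and 60 mm high, with the dial and the winding key on its top, 70 mm from the origin.
- holder_floor (a point): Centre of the flat floor of the jar holder, 27 mm above the table. The holder is a round metal tray with a raised rim: 66 mm inside, 74 mm outside, rim top 13 mm above this floor (40 mm above the table). A jar's underside rests on this floor. Axes as the rotator's.
- dial_centre (a point): Centre of the white dial face (100 mm across, fixed, 61.5 mm above the table), on the axis of the key. Axes as the rotator's. Seen from above in the rotator's frame, measured counterclockwise from its x axis, the pointer's zero mark lies at 135 deg and the broad dark band, near the rim, runs from -88 deg to -128 deg.
- key (a joint): Angle of the winding key in rad; 0 = run down, grows as the key is turned clockwise seen from above. The broad dark band on the dial spans 3.9 to 4.6; solid stop at 5.5. A spring works against winding, but friction in the works is stronger than the spring, so the key stays where it is let go; turning takes about 0.09 N m at 0, rising to 0.15 N m at the band. Turning it back by hand unwinds it.
- key_grip (a point): Point on the key's axis, 34 mm above the dial face (95.5 mm above the table), in the steel key's upright flat wing. The wing is 9 mm thick (y), 64 mm long (x, 32 mm either side of the axis) with two round lobes, and stands from 14 to 46 mm above the dial face; z is up. Turns with the key: x runs along the wing to the side where the pointer is. Below the wing are a round stem 16 mm across and, 2 to 5 mm above the dial, the flat pointer.
- pointer_tip (a point): Tip of the flat pointer at the foot of the key, 40 mm from the axis, 3.5 mm above the dial face; turns with the key.
- tall_jar: The tallest of the three loose capped amber jars on the table left of the rotator: 78 mm high, body 44 mm across, ridged white cap 48 mm across from 64 mm up (fixed on). Stands upright. Origin: centre of its underside, z up. About 0.08 kg.
- short_jar_a: Loose capped jar, 58 mm high, body 38 mm and cap 42 mm across; not to be moved. Origin: centre of its underside.
- short_jar_b: Loose capped jar, 54 mm high, body 36 mm and cap 40 mm across; not to be moved. Origin: centre of its underside.
Not all that is in view belongs to the job. What is shaped like the tall_jar but green or pink is not meant.

How it is judged:
At the end, for the whole second after the job is handed in: The key rests with its pointer in the dark band (3.87 to 4.63 rad); the tall jar stands upright (within 0.1 rad) and at rest on the holder's floor inside its rim (centre within 15 mm, height within 4 mm); both short jars stand upright (value of joint key between 3.87 and 4.63 rad and velocity of joint key between -0.05 and 0.05 rad/s and horizontal distance between tall_jar and holder_floor below 0.015 m and z of tall_jar in the frame of holder_floor between -0.004 and 0.004 m and angle between each of tall_jar, short_jar_a, short_jar_b's own z axis and vertical below 0.1 rad and linear speed of tall_jar below 0.02 m/s); the robot touches nothing.
It fails at once if a short jar is moved more than 30 mm (distance of any of short_jar_a, short_jar_b from where it was at the start of the episode above 0.03 m).
It also fails if it takes over 64 s, if anything falls off the work surface, if the arm or the gripper's body presses on something with over 40 N, if the wrist force passes 120 N, or if a joint passes its speed limit or range.

ROBOT

A 7-joint arm with a two-finger parallel gripper is mounted at the origin on a cart in front of the work surface, level with it; the furniture and walls round the work are solid. World frame = base frame: x ahead of the robot, y to its left, z up, the work surface at z = 0. Lengths are in m, angles in rad, forces in N, time in s.
With the tool pointing down it reaches from about 0.35 to 0.9 m from the base axis. Payload 8.1 kg.
Tool frame: the origin (TCP) lies on the centre line of the jaws, within the pads' length; the fingertips stand 19 mm ahead of it and the grasp point (between the pads) is the TCP (ctrl.tcp_to_tips is the distance from the TCP to the fingertips, in m); z points along the fingers, y is the line along which they close (so a half turn about z gives the same grasp; the last joint's range is limited). The gripper opens to 92 mm and grips with 3 to 60 N. Pads are 19 mm wide; open, the fingers measure 130 mm over their backs; the gripper's body (75 mm by 190 mm) begins 47 mm behind the grasp point.
Start: joints at [-1.384, 0.434, 0.025, 1.573, -0.012, 1.134, -0.075], TCP at [0.179, 0.599, 0.246] pointing down, gripper open.
Joint ranges: [-2.62, 2.62], [-0.44, 2.09], [-1.27, 1.32], [0.08, 2.57], [-1.32, 4.46], [0.12, 2], [-2.74, 2.74]. Speed limits (rad/s): [2.22, 2.22, 3.01, 3.01, 3.14, 3.14, 3.14].

INTERFACE

Orientations are given as a unit quaternion [x, y, z, w].
In Python, from station import ctrl, cams, ticket gives the robot as it stands. The module is installed in compiled form; this text tells all that it offers.
- The arm moves only by the tool servo_tool, never from a script. Its argument "targets" is a list of rows, each a list of 3 entries, a list of its own where there are three numbers: the turn, a rotation vector about the tool's x, y, z in degrees, then the shift along the tool's x, y, z in mm, then the finger opening in mm, from 0 to 91.8. In form: [[[rx, ry, rz], [tx, ty, tz], claw], ...]. A call has 1 to 12 rows; each row shifts and turns the commanded pose from where the row before left it, along the tool's axes as they then stand; what a row does not reach is not made up. A row lasts 1/12 s, in which the tool goes at most 41.7 mm and 7.16 degrees, less where a joint would pass 70% of its speed; a pose out of reach is approached as far as the arm can. A call is refused whole if a number of a shift passes 41.7 or a number of a turn 7.16, either way. A call with a gripper value outside its range is refused whole. The fingers move at their own pace and stop on an object; the grip force is fixed at half the most. Time passes only in rows, so rows that do not move let the fingers close. It gives the time, the measured TCP pose, the force, the opening and the grip force at its end, in the units of the state.
- ctrl.read_state(): the state, without advancing time (a new reading comes with each control period).
- cams.snapshot(name): name is "scene" or "top" or "wrist"; returns the picture (384x512x3 uint8, red, green, blue); there is no depth.
- cams.camera_model(name): a dict with "fovy" (degrees; the focal length in pixels is half the picture's height over the tangent of half this angle, whatever the lens; pixels are square), "cx", "cy" (the principal point, pixels), "origin" and "attitude" of the camera in the world; the wrist camera has in their place "hand_eye" (4x4, takes a point from camera to tool coordinates, whose origin is the TCP and whose axes are the flange's). Camera axes: x right, y down, z forward; pixel columns grow to the right and rows downward; lengths in m; the calibration is good to about 2 mm. A picture is of the moment at which its call begins: read the wrist's pose just before it. camera_model takes no time and is no camera call.
- ticket.sign_off(): hands the job in; it is judged then, once.
The state is a dict: "time": time; "joint_positions": joint angles; "qvel": joint speeds; "effort": joint torques, N m; "tcp_pos": TCP position; "tcp_rot": TCP orientation; "ft_force": force on the tool from outside, world axes, zero at the start; "wrist_torque": the same for the moment, N m; "finger_gap": finger opening in m; "grasp_force": force on a finger pad.
Only numpy, scipy, OpenCV 4.12 (cv2) and the standard library are available. Lean on these libraries where they do the work, as an engineer would, in place of code of your own. Each camera call takes 0.05 s, during which the arm holds its last target. There are 200 camera calls.

## Working session

There is one attempt and no reset: what is moved stays moved. The work goes in short steps, Python scripts to look and compute and a tool call to move; the robot and the scene stay as the last step left them, time stands still between calls to the robot, and variables do not carry over. Pictures are saved under pics/ and viewed, at most 10 in all, crops included, and the job is handed in when it is done.

Besides the shell and the picture viewer there is one more tool, called as a command line: name --argument value ..., lists and objects as JSON in quotes. servo_tool: Moves the arm, as the interface text tells. Its arguments: {"type":"object","properties":{"targets":{"type":"array","items":{"type":"array"}}},"required":["targets"]}

```bash
mkdir -p pics; cat > h.py <<'E'
import numpy as np, cv2
from scipy.spatial.transform import Rotation as R
from station import ctrl, cams, ticket
def ray(name,u,v,st=None):
    m=cams.camera_model(name); f=192/np.tan(np.radians(m['fovy'])/2)
    d=np.array([(u-m['cx'])/f,(v-m['cy'])/f,1.])
    if name=='wrist':
        T=np.array(m['hand_eye']); Rt=R.from_quat(st['tcp_rot']).as_matrix()
        return Rt@T[:3,3]+st['tcp_pos'], Rt@T[:3,:3]@d
    A=np.array(m['attitude'])
    A=R.from_quat(A).as_matrix() if A.size==4 else A
    return np.array(m['origin']),A@d
def onz(name,u,v,z,st=None):
    o,d=ray(name,u,v,st); return o+d*(z-o[2])/d[2]
E
python3 - <<'E'
from h import *
s=ctrl.read_state(); print(s['time'],s['tcp_pos'],s['tcp_rot'],s['finger_gap'])
a=cams.snapshot('top');b=cams.snapshot('scene')
cv2.imwrite('pics/top0.png',a[:,:,::-1]);cv2.imwrite('pics/scene0.png',b[:,:,::-1])
for n in('top','scene','wrist'):print(n,cams.camera_model(n))
E
```

```text
0.0 [0.17850273 0.59846432 0.2449514 ] [ 1.44434067e-01  9.89514118e-01 -7.79571735e-04 -5.57016921e-05] 0.09172546705248764
top {'fovy': 51.37034987905109, 'cx': 260.32933860911777, 'cy': 196.53266126252757, 'origin': array([0.38293784, 0.07395021, 0.98063744]), 'attitude': array([-0.70649723,  0.70664855, -0.01076126,  0.0373321 ])}
scene {'fovy': 47.93080630681562, 'cx': 258.7637644950566, 'cy': 191.8438586796879, 'origin': array([-0.23501315, -0.60151011,  0.67382701]), 'attitude': array([ 0.81092017, -0.31591038,  0.19114523, -0.45395221])}
wrist {'fovy': 61.085099623788416, 'cx': 254.89272952881407, 'cy': 197.40382176523212, 'hand_eye': array([[ 8.49899013e-04, -9.53562269e-01, -3.01194750e-01,
         8.10542558e-02],
       [ 9.99999374e-01,  5.91041871e-04,  9.50558580e-04,
         2.30016065e-05],
       [-7.28398088e-04, -3.01195369e-01,  9.53562174e-01,
        -1.39587304e-01],
       [ 0.00000000e+00,  0.00000000e+00,  0.00000000e+00,
         1.00000000e+00]])}
```

View pics/top0.png

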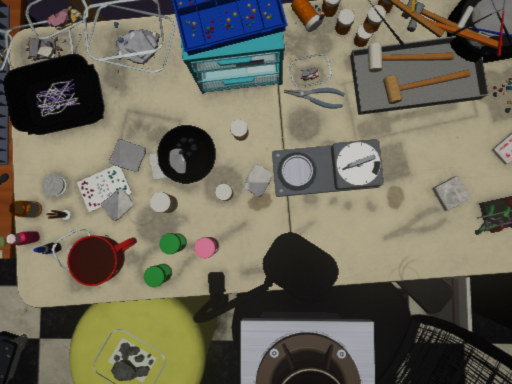

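View pics/scene0.png

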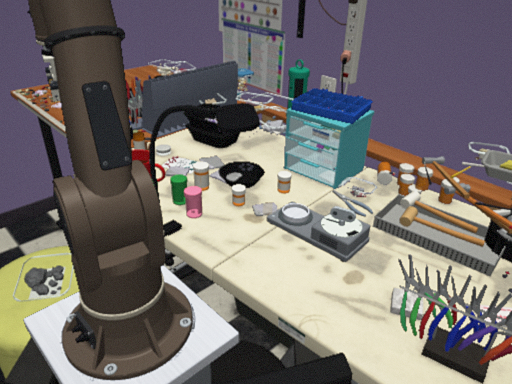

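Amber jars with white caps left of the rotator: top (160,203), (223,192), (239,129). In the scene view they are probably (201,177), (239,196) and (284,182). The (160,203) jar looks tallest. Green and pink ones are decoys. I'll check with a crop and by measurement.

```bash
python3 - <<'E'
from h import *
a=cv2.imread('pics/top0.png');b=cv2.imread('pics/scene0.png')
c=cv2.resize(b[150:265,165:375],None,fx=3.8,fy=3.8,interpolation=cv2.INTER_CUBIC)
d=cv2.resize(a[115:220,140:390],None,fx=3.2,fy=3.2,interpolation=cv2.INTER_CUBIC)
cv2.imwrite('pics/c1.png',c[:,:800]);cv2.imwrite('pics/c2.png',d)
# white caps in top
hsv=cv2.cvtColor(a,cv2.COLOR_BGR2HSV)
m=((hsv[:,:,1]<40)&(hsv[:,:,2]>170)).astype(np.uint8)
n,l,s,ce=cv2.connectedComponentsWithStats(m)
for i in range(1,n):
    if s[i,4]>80 and 140<ce[i][0]<390 and 110<ce[i][1]<220: print(ce[i],s[i])
for p,h in(((160,203),.078),((223,192),.056),((239,129),.056)):print(onz('top',*p,h))
E
```

```text
[238.20379147 127.00947867] [230 119  17  17 211]
[356.70645447 163.29619805] [ 337  143   43   42 1131]
[293.24299065 171.01869159] [290 159   7  25 107]
[222.80337079 191.43258427] [216 184  15  16 178]
[159.31468531 201.62237762] [150 192  19  20 286]
[0.42999115 0.33754152 0.078     ]
[0.45670339 0.19593713 0.056     ]
[0.60546142 0.15920478 0.056     ]
```

View pics/c1.png

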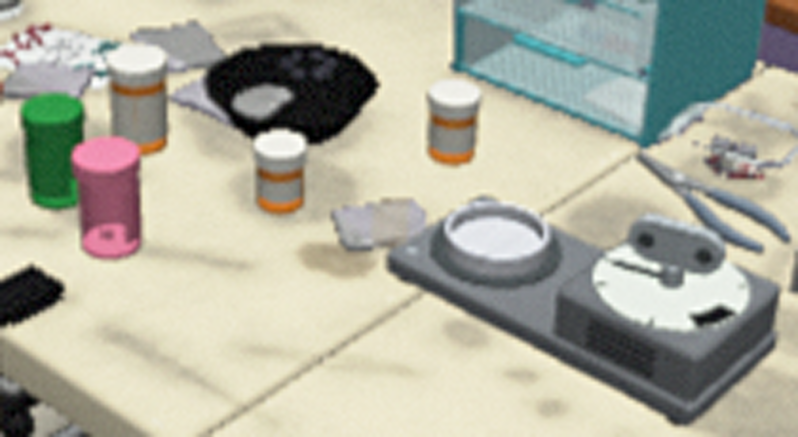

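View pics/c2.png

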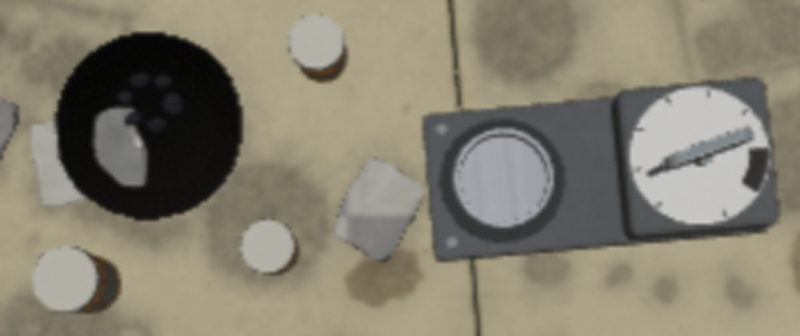

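The crops settle it. The jar at scene crop (138,100), top px (159,202), is clearly the tallest amber one with the biggest cap; the shorter ones are at top (223,191) and (238,127). The holder is at about (297,171), the dial at (359,163), and the pointer tip at crop (650,173), near the run-down side.

```bash
cat >> h.py <<'E'
def totool(p,st):
    return 1000*(R.from_quat(st['tcp_rot']).inv().apply(np.array(p)-st['tcp_pos']))
def yaw(st): # direction of tool x and y in world, deg
    M=R.from_quat(st['tcp_rot']).as_matrix(); return np.degrees(np.arctan2(M[1,:2],M[0,:2]))
E
python3 - <<'E'
from h import *
s=ctrl.read_state()
P=onz('top',159.3,201.6,.078); print('jar',P, totool([P[0],P[1],.068],s))
H=onz('top',297.2,171.3,.035);D=onz('top',358.75,163.4,.0615);T=onz('top',140+650/3.2,115+173/3.2,.065)
print('H',H,'D',D,'dist',np.linalg.norm((H-D)[:2]))
y=np.degrees(np.arctan2(*(H-D)[[1,0]]))-90;t=np.degrees(np.arctan2(*(T-D)[[1,0]]))
print('yaw',y,'pointer world',t,'key',np.radians(135-(t-y)), 'tool',yaw(s),R.from_quat(s['tcp_rot']).as_matrix()[:,2])
E
```

```text
jar [0.43319934 0.33921814 0.078     ] [-318.14700449 -175.40985356  177.31611976]
H [0.50741361 0.02188483 0.035     ] D [ 0.52167445 -0.11798533  0.0615    ] dist 0.14059528772527682
yaw 5.821627526947822 pointer world 110.25150040315721 key 0.5335493710633703 tool [163.39215469  73.39214432] [-2.96590531e-04 -1.42970936e-03 -9.99998934e-01]
```

servo_tool --targets '[[[0,0,0],[-31.8,-17.5,4],91.8],[[0,0,0],[-31.8,-17.5,4],91.8],[[0,0,0],[-31.8,-17.5,4],91.8],[[0,0,0],[-31.8,-17.5,4],91.8],[[0,0,0],[-31.8,-17.5,4],91.8],[[0,0,0],[-31.8,-17.5,4],91.8],[[0,0,0],[-31.8,-17.5,4],91.8],[[0,0,0],[-31.8,-17.5,4],91.8],[[0,0,0],[-31.8,-17.5,4],91.8],[[0,0,0],[-31.8,-17.5,4],91.8],[[0,0,0],[0,0,0],91.8],[[0,0,0],[0,0,0],91.8]]'

```text
time: 1.1
tcp_pos: [0.4348, 0.3379, 0.2052]
tcp_rot: [0.147, 0.989, -0.001, -0.0]
ft_force: [-0.5, 0.5, -0.1]
finger_gap: 0.0918
grasp_force: 0.0
```

```bash
python3 - <<'E'
from h import *
s=ctrl.read_state(); a=cams.snapshot('wrist'); cv2.imwrite('pics/w1.png',a[:,:,::-1])
hsv=cv2.cvtColor(a,cv2.COLOR_RGB2HSV)
m=((hsv[:,:,1]<40)&(hsv[:,:,2]>170)).astype(np.uint8)
n,l,st,ce=cv2.connectedComponentsWithStats(m)
print(s['tcp_pos'],yaw(s),s['joint_positions'].round(2))
for i in range(1,n):
    if st[i,4]>500: print(ce[i],st[i],onz('wrist',*ce[i],.078,s))
P=[.4332,.3392,.068];print(totool(P,s))
E
```

```text
[0.43483002 0.33792999 0.2052341 ] [163.10147465  73.10146293] [-0.85  0.35  0.12  1.82 -0.05  0.98  0.57]
[266.68346259 134.33089262] [    0     0   512   285 83036] [0.38943856 0.36178128 0.078     ]
[260.80347473 335.1051444 ] [ 127  315  252   41 4432] [0.57686636 0.30116405 0.078     ]
[  1.94955882   0.9269291  137.23268202]
```

View pics/w1.png

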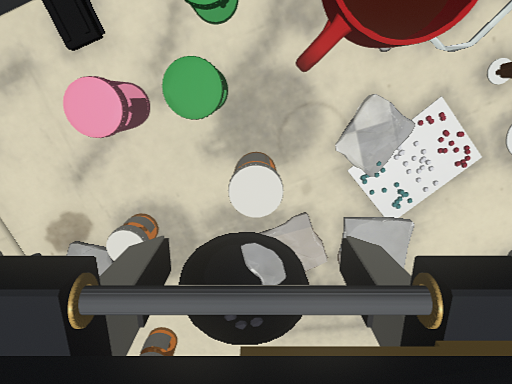

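The tall jar's cap is centred at (256,191), between the fingers. A short jar sits at (125,243), outside the left finger.

```bash
python3 - <<'E'
from h import *
s=ctrl.read_state(); p=onz('wrist',256,191,.078,s); print(p,totool([p[0],p[1],.068],s), totool([.457,.196,.05],s))
E
```

```text
[0.43138517 0.34164065 0.078     ] [  2.4570375    1.23851155 137.41845058] [ -63.96730414 -130.87487727  155.45110456]
```

servo_tool --targets '[[[0,0,0],[2.3,1.1,25],91.8],[[0,0,0],[0,0,25],91.8],[[0,0,0],[0,0,25],91.8],[[0,0,0],[0,0,25],91.8],[[0,0,0],[0,0,22],91.8],[[0,0,0],[0,0,15],91.8],[[0,0,0],[0,0,0],91.8],[[0,0,0],[0,0,0],91.8],[[0,0,0],[0,0,0],40],[[0,0,0],[0,0,0],40],[[0,0,0],[0,0,0],40],[[0,0,0],[0,0,0],40]]'

```text
time: 2.15
tcp_pos: [0.4318, 0.3425, 0.0697]
tcp_rot: [0.144, 0.99, 0.001, 0.0]
ft_force: [0.5, -0.8, -0.7]
finger_gap: 0.0697
grasp_force: 0.0
```

servo_tool --targets '[[[0,0,0],[0,0,0],40],[[0,0,0],[0,0,0],40],[[0,0,0],[0,0,0],40],[[0,0,0],[0,0,0],40]]'

```text
time: 2.48
tcp_pos: [0.4315, 0.3421, 0.0688]
tcp_rot: [0.145, 0.99, 0.0, 0.0]
ft_force: [-0.1, -0.6, 1.0]
finger_gap: 0.0458
grasp_force: 30.0
```

servo_tool --targets '[[[0,0,0],[0,0,-8],40],[[0,0,0],[0,0,-15],40],[[0,0,0],[0,0,-20],40],[[0,0,0],[0,0,-20],40],[[0,0,0],[0,0,-20],40],[[0,0,0],[0,0,-17],40],[[0,0,0],[0,0,-10],40],[[0,0,0],[0,0,0],40],[[0,0,0],[0,0,0],40]]'

```text
time: 3.23
tcp_pos: [0.4315, 0.3421, 0.1788]
tcp_rot: [0.144, 0.99, 0.0, 0.0]
ft_force: [-0.5, 0.7, -0.5]
finger_gap: 0.0458
grasp_force: 30.0
```

```bash
python3 - <<'E'
from h import *
s=ctrl.read_state();print(s['tcp_pos'],yaw(s),s['finger_gap'],totool([.5074,.0219,.097],s))
E
```

```text
[0.43145719 0.34210244 0.17884887] [163.38917556  73.38918542] 0.045839846605794196 [-164.28833961 -285.18418347   81.70357991]
```

servo_tool --targets '[[[0,0,0],[-6,-10.4,0],40],[[0,0,0],[-13,-22.6,0],40],[[0,0,0],[-16,-27.8,0],40],[[0,0,0],[-17,-29.5,0],40],[[0,0,0],[-18,-31.3,0],40],[[0,0,0],[-18,-31.3,0],40],[[0,0,0],[-18,-31.3,0],40],[[0,0,0],[-18,-31.3,0],40],[[0,0,0],[-16,-27.8,0],40],[[0,0,0],[-13,-22.6,0],40],[[0,0,0],[-8,-13.9,0],40],[[0,0,0],[-3.3,-5.4,0],40]]'

```text
time: 4.23
tcp_pos: [0.5067, 0.0175, 0.1776]
tcp_rot: [0.147, 0.989, -0.001, -0.001]
ft_force: [-0.8, 0.3, -0.7]
finger_gap: 0.0463
grasp_force: 30.0
```

servo_tool --targets '[[[0,0,0],[0,0,0],40],[[0,0,0],[0,0,0],40],[[0,0,0],[0,0,0],40]]'

```text
time: 4.48
tcp_pos: [0.5069, 0.0233, 0.1783]
tcp_rot: [0.143, 0.99, 0.0, -0.001]
ft_force: [-0.6, -0.3, -0.0]
finger_gap: 0.0461
grasp_force: 30.0
```

```bash
python3 - <<'E'
from h import *
s=ctrl.read_state();print(s['tcp_pos'],yaw(s),s['finger_gap'],totool([.5074,.0219,.097],s))
for n in ('wrist','scene'): cv2.imwrite(f'pics/{n}2.png',cams.snapshot(n)[:,:,::-1])
a=cv2.imread('pics/wrist2.png');b=cv2.imread('pics/scene2.png')
b=cv2.resize(b[110:270,220:420],(480,384),interpolation=cv2.INTER_CUBIC)
cv2.imwrite('pics/m2.png',cv2.resize(np.hstack([a,b]),None,fx=.8,fy=.8))
E
```

```text
[0.5068502  0.02325157 0.17827482] [163.50028687  73.50027276] 0.04605995612720814 [-0.99909296 -1.15824285 81.27352153]
```

View pics/m2.png

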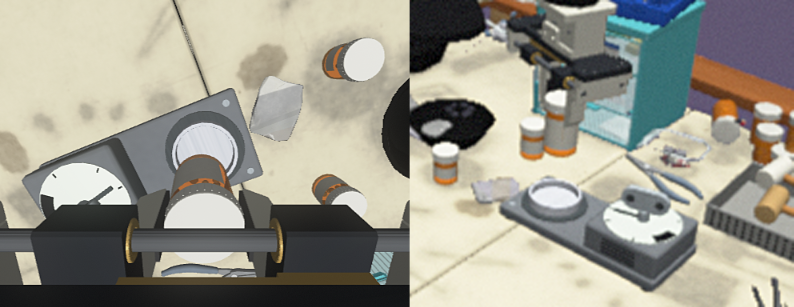

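The jar hangs straight in the jaws above the holder, whose inner floor spans (172..238, top edge 121) in the picture. I'll check that against the top-view estimate.

```bash
python3 - <<'E'
from h import *
s=ctrl.read_state()
L,Rr,T=[onz('wrist',u/.8,v/.8,.030,s) for u,v in((172,150),(238,150),(205,121))]
print(L,Rr,T,(L+Rr)/2)
P=np.array([.5074,.0219,.03]); print([np.linalg.norm((q-P)[:2]) for q in(L,Rr,T)])
E
```

```text
[ 0.49705499 -0.0116406   0.03      ] [0.51852516 0.06113238 0.03      ] [0.47568189 0.03415954 0.03      ] [0.50779008 0.02474589 0.03      ]
[np.float64(0.03509973369022443), np.float64(0.0407792656573762), np.float64(0.03400492718465944)]
```

servo_tool --targets '[[[0,0,0],[0,0,8],40],[[0,0,0],[0,0,14],40],[[0,0,0],[0,0,16],40],[[0,0,0],[0,0,16],40],[[0,0,0],[0,0,12],40],[[0,0,0],[0,0,8],40],[[0,0,0],[0,0,4],40],[[0,0,0],[0,0,2],40],[[0,0,0],[0,0,1.5],40],[[0,0,0],[0,0,0],40],[[0,0,0],[0,0,0],40],[[0,0,0],[0,0,0],40]]'

```text
time: 5.58
tcp_pos: [0.5077, 0.0218, 0.0977]
tcp_rot: [0.144, 0.99, 0.0, 0.0]
ft_force: [-0.7, -0.2, 0.2]
finger_gap: 0.0458
grasp_force: 30.0
```

servo_tool --targets '[[[0,0,0],[0,0,1],40],[[0,0,0],[0,0,1],40],[[0,0,0],[0,0,0.5],40],[[0,0,0],[0,0,0],40],[[0,0,0],[0,0,0],40]]'

```text
time: 6.0
tcp_pos: [0.5081, 0.0217, 0.0957]
tcp_rot: [0.145, 0.989, 0.0, 0.001]
ft_force: [-1.2, -0.9, 10.9]
finger_gap: 0.0458
grasp_force: 30.0
```

servo_tool --targets '[[[0,0,0],[0,0,0],60],[[0,0,0],[0,0,0],75],[[0,0,0],[0,0,0],91.8],[[0,0,0],[0,0,0],91.8],[[0,0,0],[0,0,0],91.8],[[0,0,0],[0,0,0],91.8],[[0,0,0],[0,0,-10],91.8],[[0,0,0],[0,0,-20],91.8],[[0,0,0],[0,0,-20],91.8],[[0,0,0],[0,0,-20],91.8],[[0,0,0],[0,0,-20],91.8],[[0,0,0],[0,0,-10],91.8]]'

```text
time: 7.0
tcp_pos: [0.5083, 0.0218, 0.1976]
tcp_rot: [0.145, 0.989, 0.001, 0.002]
ft_force: [0.0, 0.7, 0.8]
finger_gap: 0.0918
grasp_force: 0.0
```

```bash
python3 - <<'E'
from h import *
s=ctrl.read_state();print(s['tcp_pos'],yaw(s),s['finger_gap'],s['joint_positions'].round(2),totool([.5217,-.118,.097],s))
E
```

```text
[0.50833091 0.02175783 0.1976121 ] [163.37835992  73.37860378] 0.09183986426299966 [-0.33  0.29  0.23  1.93 -0.08  0.92  1.22] [ -52.49519215 -130.24098634  100.57493603]
```

servo_tool --targets '[[[0,0,0],[-5,-12,0],91.8],[[0,0,0],[-10.5,-26,0],91.8],[[0,0,0],[-10.5,-26,0],91.8],[[0,0,0],[-10.5,-26,0],91.8],[[0,0,0],[-10.5,-26,0],91.8],[[0,0,0],[-5.5,-14,0],91.8],[[0,0,6.7],[0,0,0],91.8],[[0,0,6.7],[0,0,0],91.8],[[0,0,6.7],[0,0,0],91.8],[[0,0,6.7],[0,0,0],91.8],[[0,0,6.7],[0,0,0],91.8],[[0,0,6.7],[0,0,0],91.8]]'

```text
time: 8.0
tcp_pos: [0.5203, -0.1178, 0.1948]
tcp_rot: [0.478, 0.878, 0.0, -0.0]
ft_force: [-0.2, -0.3, 0.3]
finger_gap: 0.0917
grasp_force: 0.0
```

servo_tool --targets '[[[0,0,6.7],[0,0,0],91.8],[[0,0,6.3],[0,0,0],91.8],[[0,0,0],[0,0,0],91.8],[[0,0,0],[0,0,0],91.8],[[0,0,0],[0,0,0],91.8]]'

```text
time: 8.42
tcp_pos: [0.5204, -0.1177, 0.1947]
tcp_rot: [0.571, 0.821, -0.0, -0.0]
ft_force: [-0.4, -1.0, 0.0]
finger_gap: 0.0917
grasp_force: 0.0
```

```bash
python3 - <<'E'
from h import *
s=ctrl.read_state();print(s['tcp_pos'],yaw(s),s['joint_positions'].round(2),totool([.5217,-.118,.097],s))
cv2.imwrite('pics/w3.png',cams.snapshot('wrist')[:,:,::-1])
E
```

```text
[ 0.52043611 -0.11767213  0.19472257] [110.41160366  20.41160453] [-0.25  0.36  0.5   1.89 -0.21  0.94  0.7 ] [-0.75909874  1.08339805 97.72234285]
```

View pics/w3.png

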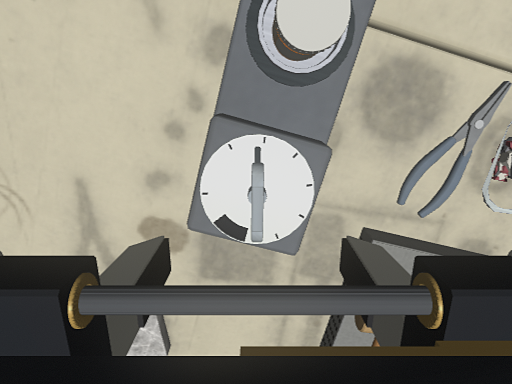

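The wing lies along image column ~257, running (257,162) to (257,242). The pointer tip is at (257,150) and the dial centre near (257,188). The jar stands inside the holder rim.

```bash
python3 - <<'E'
from h import *
s=ctrl.read_state()
a=cv2.imread('pics/w3.png');hsv=cv2.cvtColor(a,cv2.COLOR_BGR2HSV)
m=((hsv[:,:,1]<30)&(hsv[:,:,2]>200)).astype(np.uint8); m[:120]=0;m[255:]=0;m[:,:190]=0;m[:,330:]=0
p=cv2.findNonZero(m); (c,ax,an)=cv2.fitEllipse(cv2.convexHull(p)); print(c,ax)
D=onz('wrist',*c,.0615,s);print('dial',D,totool([D[0],D[1],.0965],s))
for uv in((258,163),(257,241)): print(totool(onz('wrist',*uv,.1075,s),s))
E
```

```text
(256.4971923828125, 188.69012451171875) (109.0182113647461, 113.66351318359375)
dial [ 0.52136651 -0.11380812  0.0615    ] [ 3.36855369  2.24442052 98.2319706 ]
[35.41457397  2.99906951 87.23549053]
[-24.97942903   2.46063209  87.22879779]
```

servo_tool --targets '[[[0,0,0],[3,2.3,10],91.8],[[0,0,0],[0,0,20],91.8],[[0,0,0],[0,0,20],91.8],[[0,0,0],[0,0,20],91.8],[[0,0,0],[0,0,18],91.8],[[0,0,0],[0,0,10],70],[[0,0,0],[0,0,0],40],[[0,0,0],[0,0,0],20],[[0,0,0],[0,0,0],5],[[0,0,0],[0,0,0],5],[[0,0,0],[0,0,0],5],[[0,0,0],[0,0,0],5]]'

```text
time: 9.47
tcp_pos: [0.5221, -0.1142, 0.0974]
tcp_rot: [0.572, 0.82, 0.0, 0.001]
ft_force: [-0.3, 0.4, 0.7]
finger_gap: 0.0498
grasp_force: 0.0
```

servo_tool --targets '[[[0,0,0],[0,0,0],5],[[0,0,0],[0,0,0],5],[[0,0,0],[0,0,0],5],[[0,0,0],[0,0,0],5]]'

```text
time: 9.8
tcp_pos: [0.5217, -0.1142, 0.0968]
tcp_rot: [0.572, 0.82, 0.0, 0.0]
ft_force: [0.6, -0.4, -0.1]
finger_gap: 0.0233
grasp_force: 0.0
```

servo_tool --targets '[[[0,0,0],[0,0,0],5],[[0,0,0],[0,0,0],5],[[0,0,0],[0,0,0],5],[[0,0,0],[0,0,0],5],[[0,0,0],[0,0,0],5]]'

```text
time: 10.22
tcp_pos: [0.521, -0.1144, 0.0967]
tcp_rot: [0.572, 0.82, -0.0, -0.0]
ft_force: [-4.3, -1.0, 3.2]
finger_gap: 0.0086
grasp_force: 30.0
```

servo_tool --targets '[[[0,0,3],[0,0,0],5],[[0,0,5],[0,0,0],5],[[0,0,5],[0,0,0],5],[[0,0,5],[0,0,0],5],[[0,0,5],[0,0,0],5],[[0,0,5],[0,0,0],5],[[0,0,2],[0,0,0],5],[[0,0,0],[0,0,0],5]]'

```text
time: 10.88
tcp_pos: [0.5219, -0.1143, 0.0967]
tcp_rot: [0.765, 0.643, -0.0, 0.0]
ft_force: [-0.4, -1.2, 0.4]
finger_gap: 0.0088
grasp_force: 30.0
```

```bash
python3 - <<'E'
from h import *
s=ctrl.read_state();print(s['tcp_pos'],yaw(s),s['joint_positions'].round(2),s['ft_force'],s['wrist_torque'])
E
```

```text
[ 0.52185208 -0.11431702  0.09669058] [80.1062491  -9.89374014] [-0.3   0.52  0.58  1.99 -0.41  0.75  0.35] [-0.44668604 -1.18574536  0.44338669] [-0.36634082  0.27622718 -0.04817292]
```

servo_tool --targets '[[[0,0,4],[0,0,0],5],[[0,0,6],[0,0,0],5],[[0,0,6],[0,0,0],5],[[0,0,6],[0,0,0],5],[[0,0,6],[0,0,0],5],[[0,0,6],[0,0,0],5],[[0,0,6],[0,0,0],5],[[0,0,5],[0,0,0],5],[[0,0,0],[0,0,0],5]]'

```text
time: 11.63
tcp_pos: [0.5229, -0.115, 0.0967]
tcp_rot: [0.954, 0.301, 0.001, 0.001]
ft_force: [3.2, -4.0, -3.8]
finger_gap: 0.0093
grasp_force: 30.0
```

servo_tool --targets '[[[0,0,4],[0,0,0],5],[[0,0,6],[0,0,0],5],[[0,0,6],[0,0,0],5],[[0,0,6],[0,0,0],5],[[0,0,6],[0,0,0],5],[[0,0,6],[0,0,0],5],[[0,0,6],[0,0,0],5],[[0,0,5],[0,0,0],5],[[0,0,0],[0,0,0],5]]'

```text
time: 12.38
tcp_pos: [0.5231, -0.1162, 0.0968]
tcp_rot: [0.996, -0.087, 0.001, 0.002]
ft_force: [5.3, -8.2, -7.2]
finger_gap: 0.009
grasp_force: 30.0
```

```bash
python3 - <<'E'
from h import *
s=ctrl.read_state();print(s['tcp_pos'],yaw(s),s['joint_positions'].round(2),s['ft_force'],s['wrist_torque'])
E
```

```text
[ 0.52312705 -0.11618319  0.09677687] [ -10.02160132 -100.02235776] [-0.56  0.68  1.02  2.01 -0.75  0.89 -0.87] [ 5.28363339 -8.16851888 -7.22313828] [-1.66848571 -0.93557486 -0.06821683]
```

servo_tool --targets '[[[0,0,0],[0,0,0],30],[[0,0,0],[0,0,0],60],[[0,0,0],[0,0,0],91.8],[[0,0,0],[0,0,0],91.8],[[0,0,0],[0,0,0],91.8],[[0,0,0],[0,0,0],91.8],[[0,0,0],[0,0,-10],91.8],[[0,0,0],[0,0,-20],91.8],[[0,0,0],[0,0,-20],91.8],[[0,0,0],[0,0,-20],91.8],[[0,0,0],[0,0,-20],91.8],[[0,0,0],[0,0,-10],91.8]]'

```text
time: 13.38
tcp_pos: [0.5223, -0.1148, 0.1994]
tcp_rot: [0.996, -0.086, 0.001, 0.0]
ft_force: [-0.5, 0.3, 0.5]
finger_gap: 0.0843
grasp_force: 0.0
```

servo_tool --targets '[[[0,0,-7],[0,0,0],91.8],[[0,0,-7],[0,0,0],91.8],[[0,0,-7],[0,0,0],91.8],[[0,0,-7],[0,0,0],91.8],[[0,0,-7],[0,0,0],91.8],[[0,0,-7],[0,0,0],91.8],[[0,0,-7],[0,0,0],91.8],[[0,0,-7],[0,0,0],91.8],[[0,0,-7],[0,0,0],91.8],[[0,0,-7],[0,0,0],91.8],[[0,0,-7],[0,0,0],91.8],[[0,0,-7],[0,0,0],91.8]]'

```text
time: 14.38
tcp_pos: [0.5214, -0.1142, 0.1969]
tcp_rot: [0.796, 0.606, -0.0, -0.0]
ft_force: [-0.5, 0.0, -0.9]
finger_gap: 0.0917
grasp_force: 0.0
```

servo_tool --targets '[[[0,0,-7],[0,0,0],91.8],[[0,0,-7],[0,0,0],91.8],[[0,0,-7],[0,0,0],91.8],[[0,0,-7],[0,0,0],91.8],[[0,0,-7],[0,0,0],91.8],[[0,0,-7],[0,0,0],91.8],[[0,0,-7],[0,0,0],91.8],[[0,0,-7],[0,0,0],91.8],[[0,0,-7],[0,0,0],91.8],[[0,0,-7],[0,0,0],91.8],[[0,0,-7],[0,0,0],91.8],[[0,0,-7],[0,0,0],91.8]]'

```text
time: 15.38
tcp_pos: [0.5214, -0.1143, 0.1968]
tcp_rot: [0.186, 0.982, -0.0, -0.0]
ft_force: [0.4, -0.2, -0.1]
finger_gap: 0.0917
grasp_force: 0.0
```

servo_tool --targets '[[[0,0,-7],[0,0,0],91.8],[[0,0,-5],[0,0,0],91.8],[[0,0,0],[0,0,0],91.8],[[0,0,0],[0,0,0],91.8],[[0,0,0],[0,0,0],91.8]]'

```text
time: 15.8
tcp_pos: [0.5216, -0.1143, 0.1968]
tcp_rot: [0.087, 0.996, -0.0, -0.0]
ft_force: [0.4, 0.3, 0.2]
finger_gap: 0.0917
grasp_force: 0.0
```

```bash
python3 - <<'E'
from h import *
s=ctrl.read_state();print(s['time'],s['tcp_pos'],yaw(s),s['joint_positions'].round(2))
D=[.5217,-.1155,.097]; print(totool(D,s))
a=cams.snapshot('wrist')[:,:,::-1];cv2.imwrite('pics/w4.png',a)
cv2.imwrite('pics/w4c.png',cv2.resize(a[60:300,130:400],None,fx=2,fy=2))
E
```

```text
15.8 [ 0.52155019 -0.11428541  0.19675385] [169.99915033  79.99915037] [-0.14  0.34  0.34  1.88 -0.14  0.94  1.65]
[-0.36452655 -1.16911726 99.75383589]
```

View pics/w4c.png

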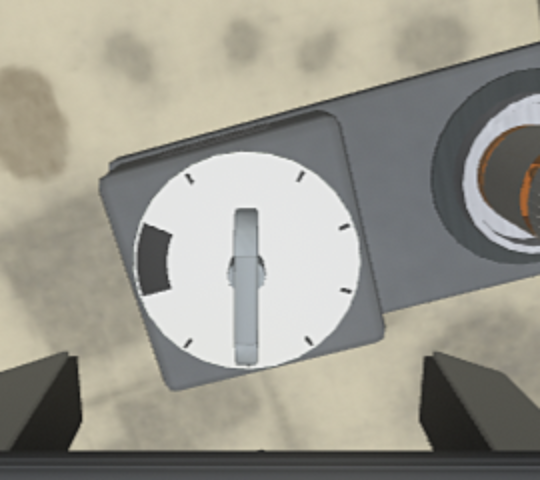

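The wing is vertical at crop column 246 (px 253). The pointer is hidden beneath it, at the bottom. The band lies directly left, centred at crop (153,260), so about 92° clockwise remains.

servo_tool --targets '[[[0,0,0],[0,-0.4,10],91.8],[[0,0,0],[0,0,20],91.8],[[0,0,0],[0,0,20],91.8],[[0,0,0],[0,0,20],91.8],[[0,0,0],[0,0,20],91.8],[[0,0,0],[0,0,10],70],[[0,0,0],[0,0,0],40],[[0,0,0],[0,0,0],20],[[0,0,0],[0,0,0],5],[[0,0,0],[0,0,0],5],[[0,0,0],[0,0,0],5],[[0,0,0],[0,0,0],5]]'

```text
time: 16.85
tcp_pos: [0.5221, -0.1146, 0.0975]
tcp_rot: [0.085, 0.996, 0.0, 0.001]
ft_force: [0.3, -0.8, 1.0]
finger_gap: 0.0497
grasp_force: 0.0
```

servo_tool --targets '[[[0,0,0],[0,0,0],5],[[0,0,0],[0,0,0],5],[[0,0,0],[0,0,0],5],[[0,0,0],[0,0,0],5],[[0,0,0],[0,0,0],5],[[0,0,0],[0,0,0],5],[[0,0,0],[0,0,0],5],[[0,0,0],[0,0,0],5],[[0,0,0],[0,0,0],5],[[0,0,0],[0,0,0],5]]'

```text
time: 17.68
tcp_pos: [0.5213, -0.1159, 0.0967]
tcp_rot: [0.086, 0.996, -0.001, -0.0]
ft_force: [-1.0, -6.3, 0.5]
finger_gap: 0.0085
grasp_force: 30.0
```

Gripped; turning 92° in two parts.

servo_tool --targets '[[[0,0,4],[0,0,0],5],[[0,0,6],[0,0,0],5],[[0,0,6],[0,0,0],5],[[0,0,6],[0,0,0],5],[[0,0,6],[0,0,0],5],[[0,0,6],[0,0,0],5],[[0,0,6],[0,0,0],5],[[0,0,6],[0,0,0],5],[[0,0,0],[0,0,0],5]]'

```text
time: 18.43
tcp_pos: [0.5215, -0.1157, 0.0967]
tcp_rot: [0.471, 0.882, -0.001, 0.0]
ft_force: [-0.6, -5.1, -0.2]
finger_gap: 0.009
grasp_force: 30.0
```

servo_tool --targets '[[[0,0,4],[0,0,0],5],[[0,0,6],[0,0,0],5],[[0,0,6],[0,0,0],5],[[0,0,6],[0,0,0],5],[[0,0,6],[0,0,0],5],[[0,0,6],[0,0,0],5],[[0,0,6],[0,0,0],5],[[0,0,6],[0,0,0],5],[[0,0,0],[0,0,0],5],[[0,0,0],[0,0,0],5]]'

```text
time: 19.27
tcp_pos: [0.5216, -0.1157, 0.0967]
tcp_rot: [0.777, 0.63, -0.001, 0.001]
ft_force: [-0.7, -5.5, -1.0]
finger_gap: 0.0086
grasp_force: 30.0
```

servo_tool --targets '[[[0,0,0],[0,0,0],30],[[0,0,0],[0,0,0],60],[[0,0,0],[0,0,0],91.8],[[0,0,0],[0,0,0],91.8],[[0,0,0],[0,0,0],91.8],[[0,0,0],[0,0,0],91.8],[[0,0,0],[0,0,-10],91.8],[[0,0,0],[0,0,-20],91.8],[[0,0,0],[0,0,-20],91.8],[[0,0,0],[0,0,-20],91.8],[[0,0,0],[0,0,-20],91.8],[[0,0,0],[0,0,-10],91.8]]'

```text
time: 20.27
tcp_pos: [0.5223, -0.1151, 0.1994]
tcp_rot: [0.776, 0.63, 0.001, 0.001]
ft_force: [0.3, -0.8, 0.4]
finger_gap: 0.0844
grasp_force: 0.0
```

```bash
python3 - <<'E'
from h import *
s=ctrl.read_state();print(s['time'],s['tcp_pos'],yaw(s),s['joint_positions'].round(2))
a=cams.snapshot('wrist')[:,:,::-1]; b=cams.snapshot('scene')[:,:,::-1]
c=cv2.resize(a[0:300,130:400],(405,450)); d=cv2.resize(b[130:270,220:340],(385,450))
cv2.imwrite('pics/w5c.png',np.hstack([c,d]))
E
```

```text
20.2667 [ 0.52233134 -0.11513325  0.19944706] [ 78.16251866 -11.83754551] [-0.51  0.43  0.87  1.9  -0.39  0.99  0.33]
```

View pics/w5c.png

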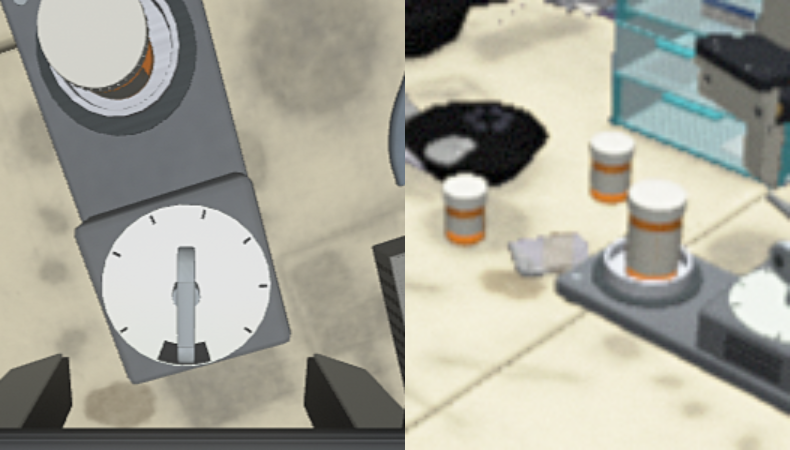

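The wing points at the centre of the band (185,352), and the pointer isn't at the other end. The tall jar is upright inside the rim, both short jars are standing, and the gripper is clear.

```bash
python3 -c "
from h import *
print(ticket.sign_off())"
```

```text
the job is handed in; nothing more can be done
None
```

I handed the job in at about 20 s with the tall jar upright in the holder, the key wound so its wing points at the middle of the dark band, both short jars untouched and the gripper clear; the pointer itself was hidden under the wing in the last picture, and sign-off returned no verdict.

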